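# Hold a spring clamp gaping around the edge of an earring card

## Task

Take the tall earring card out of the three-groove stock rack and stand it upright, fully home, in the groove of the single card stand, and let go of it. Then pick up the black spring clamp by its handles, squeeze it wide open and bring the open jaws level around one upright side edge of the standing card, with the edge well inside the mouth and neither jaw touching the card. Finish like that, still squeezing and holding the clamp open around the edge so that I can slip a price tag in; leave everything else where it is.

Things in the scene. Friction and masses are not known exactly. Their poses are not given: they have to be found in the camera images.
- card: the tall earring card, tallest of three standing in the rack: rigid birch board 8 mm thick (x), 80 mm wide (y), 115 mm high (z up), about 50 g, paper face with small brass earrings towards -x. Origin: centre of its lower edge; its side edges are at y = +40 and -40 mm. Loose in its groove: drawn straight up, pinched over the top edge across the 8 mm
- rack: wooden stock rack, fixed: a block 150 mm (x) by 110 mm (y), 34 mm high, with three through grooves along y, 42 mm apart, each like the stand's, holding the tall card and two low cards in any order; origin under its centre
- stand: wooden card stand, fixed: a block 60 mm (x) by 110 mm (y), 34 mm high, with one empty through groove along its y, open at both ends, 11 mm wide, floor 16 mm above the table (18 mm deep), with 3 mm chamfers at its mouth; origin under its centre
- stand_slot (a point): centre of the floor of the stand's groove, 16 mm above the table; axes as the stand's: y along the groove, z up. The card is seated when its lower edge is on this floor; it may then face either way
- clamp: black nylon spring clamp lying on its side on the table, 110 mm long, 22 mm thick (pivot pin 24), 50 g. Origin: on the pivot axis, at the underside; x points to the jaw tips (52 mm ahead), z along the pivot pin, y is the way the handles are squeezed and the jaws spread, both halves alike. Two straight handles run back from the pivot, ending 57 mm behind it shut, 64 mm squeezed
- clamp_mouth (a point): the point midway between the jaw tips, 48 mm ahead of the clamp's pivot, 11 mm above its underside; axes as the clamp's
- clamp_grip (a point): point midway between the handles, 38 mm behind the clamp's pivot, 11 mm above its underside: squeezed here along y the clamp stays put in the fingers and hangs level. Shut, the handles splay to the rear: outer faces 55 mm apart here, 66 mm at their ends. Squeezed home they are parallel, 30 mm apart
- clamp_jaw (a joint): opening of the clamp, rad that each jaw has turned: 0 shut by its spring (as at the start), 0.30 at the stop, where the jaw tips stand 30 mm apart; behind them the mouth is 25 mm wide or more, and 20 mm at its end 35 mm behind the tips. The spring needs about 6 N on each handle to begin and 13 N to reach the stop
- low_card_a: a low earring card in the rack: 8 mm by 80 mm by 65 mm high, made as the tall one; origin at the centre of its lower edge. Leave it
- low_card_b: another low earring card like low_card_a. Leave it
- dish: round glass dish of beads, 92 mm across, 24 mm high; origin under its centre. Leave it
- pliers: bent-nose pliers with blue handles lying flat, 155 mm long, 58 mm wide, 14 mm high; origin under the joint, nose to +x. Leave them
- cup: small terracotta cup, 66 mm across, 60 mm high; origin under its centre. Leave it
- bead_jar: amber glass jar with a metal cap, 52 mm across, 70 mm high; origin under its centre. Leave it
Mind the look-alikes: they are no part of the job. What is shaped like the card but pink or turquoise is not meant.

How it is judged:
By the outcome, as a careful person would: the job done as asked, in the order asked, and still so for the second after the job is handed in, while the arm keeps its last pose, push and grip.
It also fails if it takes over 61 s, if anything falls off the work surface, if the arm or the gripper's body presses on something with over 40 N, if the wrist force passes 120 N, or if a joint passes its speed limit or range.

## Robot

A 7-joint arm with a two-finger parallel gripper is mounted at the origin on the work surface. World frame = base frame: x ahead of the robot, y to its left, z up, the work surface at z = 0. Lengths are in mm, angles in rad, forces in N, time in s.
With the tool pointing down it reaches from about 400 to 750 mm from the base axis. Payload 19.5 kg.
Tool frame: the origin (TCP) lies on the centre line of the jaws, within the pads' length; the fingertips stand 25 mm ahead of it and the grasp point (between the pads) lies 6 mm ahead of it; z points along the fingers, y is the line along which they close (so a half turn about z gives the same grasp; the last joint's range is limited). The gripper opens to 85 mm and grips with 20 to 120 N. Pads are 22 mm wide; open, the fingers measure 114 mm over their backs; the gripper's body (76 mm by 85 mm) begins 54 mm behind the grasp point. The pads swing forward as they close: fully open they stand 13 mm farther back than shut.
Start: joints at [-1.339, 0.707, -0.028, 1.485, 0.022, 0.951, -0.075], TCP at [155.464, 553.56, 256.268] pointing down, gripper open.
Joint ranges: [-2.71, 2.71], [-0.32, 2.16], [-1.57, 1.52], [0, 2.45], [-1.46, 4.6], [0, 2.02], [-2.83, 2.83]. Speed limits (rad/s): [1.89, 1.89, 2.57, 2.57, 3.01, 3.01, 3.01].

## Interface

Orientations are given as a 3x3 rotation matrix whose columns are the frame's x, y, z axes.
In Python, from workcell import arm, optics gives the robot as it stands.
- The arm moves only by the tool send_rows, never from a script. Its argument "commands" is text: rows parted by semicolons, each of 7 numbers parted by spaces: the turn, a rotation vector about the tool's x, y, z in rad, then the shift along the tool's x, y, z in m, then the finger opening in m, from 0 to 0.0854. A call has 1 to 8 rows; each row is the pose to reach, as a shift and turn from the pose commanded when the call began, along the tool's axes at that moment; what a row does not reach only later rows make up. A row lasts 1/12 s, in which the tool goes at most 41.7 mm and 7.16 degrees, less where a joint would pass 70% of its speed; a pose out of reach is approached as far as the arm can. A call with a gripper value outside its range is refused whole. The fingers move at their own pace and stop on an object; "grip_force" is the grip in N (left out, the last holds). Time passes only in rows, so rows that repeat a pose let the fingers close. It gives the time, the measured TCP pose, the force, the opening and the grip force at its end, in the units of the state.
- arm.read_state(): the state, without advancing time (a new reading comes with each control period).
- optics.snapshot(name): name is "scene" or "side" or "wrist"; returns a dict with "image" (420x560x3 uint8, red, green, blue), "depth" (420x560 float32, mm along the optical axis (not along the pixel's ray), 0 where there is no reading), "camera_matrix" (3x3 intrinsics, pixels), "k1" (the pictures are not rectified: a ray, as slopes to the right and down, at radius r is drawn at 1 + k1 r^2 times it, then the intrinsics apply), "rvec" (rotation vector, rad) and "tvec" (3), from world to camera coordinates, as OpenCV has them; the wrist camera has in their place "T_tool_cam" (4x4, takes a point from camera to tool coordinates, whose origin is the TCP and whose axes are the flange's). Camera axes: x right, y down, z forward; pixel columns grow to the right and rows downward; lengths in mm; the calibration is good to about 2 mm. A picture is of the moment at which its call begins: read the wrist's pose just before it.
- arm.finish_job(): hands the job in; it is judged then, once.
The state is a dict: "t": time; "joint_pos": joint angles; "joint_velocities": joint speeds; "effort": joint torques, N m; "tcp_pos": TCP position; "ee_rot": TCP orientation; "ft_force": force on the tool from outside, world axes, zero at the start; "ft_torque": the same for the moment, N m; "opening": finger opening in mm; "grip_force": force on a finger pad.
Only numpy, scipy, OpenCV 4.12 (cv2) and the standard library are available. Lean on these libraries where they do the work, as an engineer would, in place of code of your own. Each camera call takes 0.05 s, during which the arm holds its last target. There are 200 camera calls.

## Working session

There is one attempt and no reset: what is moved stays moved. The work goes in short steps, Python scripts to look and compute and a tool call to move; the robot and the scene stay as the last step left them, time stands still between calls to the robot, and variables do not carry over. Pictures are saved under pics/ and viewed, at most 10 in all, crops included, and the job is handed in when it is done.

Besides the shell and the picture viewer there is one more tool, called after "Emit:" as name(argument=value, ...) on one line, values as JSON. send_rows: Moves the arm, as the interface text tells. Its arguments: {"type":"object","properties":{"commands":{"type":"string"},"grip_force":{"type":"number"}},"required":["commands"]}

```bash
mkdir -p pics; cat > h.py <<'E'
import numpy as np, cv2
from workcell import arm, optics
def snap(n,f=None):
    st=arm.read_state(); s=optics.snapshot(n)
    if n=="wrist":
        T=np.eye(4);T[:3,:3]=st["ee_rot"];T[:3,3]=st["tcp_pos"];W=T@s["T_tool_cam"]
    else:
        R=cv2.Rodrigues(np.array(s["rvec"],float))[0];W=np.eye(4);W[:3,:3]=R.T;W[:3,3]=-R.T@np.array(s["tvec"],float).ravel()
    s["W"]=W; s["st"]=st
    if f: cv2.imwrite("pics/"+f,s["image"][:,:,::-1]); np.savez("pics/"+f[:-4],**{k:np.array(s[k]) for k in("image","depth","camera_matrix","k1","W")})
    return s
def slopes(s,u,v):
    K=np.array(s["camera_matrix"]);x=(u-K[0,2])/K[0,0];y=(v-K[1,2])/K[1,1];k=float(s["k1"]);a,b=x,y
    for _ in range(20):
        r=a*a+b*b;a,b=x/(1+k*r),y/(1+k*r)
    return a,b
def pt(s,u,v,z=None):
    "world point: by depth, or on plane z"
    a,b=slopes(s,u,v);W=np.array(s["W"]);d=W[:3,:3]@np.array([a,b,1.]);
    t=(z-W[2,3])/d[2] if z is not None else float(s["depth"][int(v),int(u)])
    return W[:3,3]+t*d
def cloud(s):
    v,u=np.mgrid[0:420,0:560];a,b=slopes(s,u.astype(float),v.astype(float));D=s["depth"].astype(float)
    P=np.stack([a*D,b*D,D],-1)@s["W"][:3,:3].T+s["W"][:3,3];P[D<=0]=np.nan;return P
E
python3 - <<'E'
from h import *
a=snap("scene","scene.png");b=snap("side","side.png")
st=a["st"];print(st["tcp_pos"],np.round(st["ee_rot"],3),a["W"][:3,3],b["W"][:3,3])
E
```

```text
[155.40010311 553.35104321 255.81037015] [[-0.963  0.27  -0.   ]
 [ 0.27   0.963 -0.001]
 [-0.    -0.001 -1.   ]] [898.01260337 535.2860937  953.56404816] [ 514.63379268 -911.06140513  720.70116036]
```

View pics/scene.png

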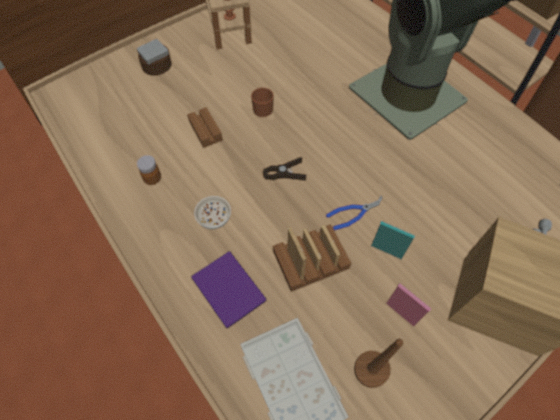

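View pics/side.png

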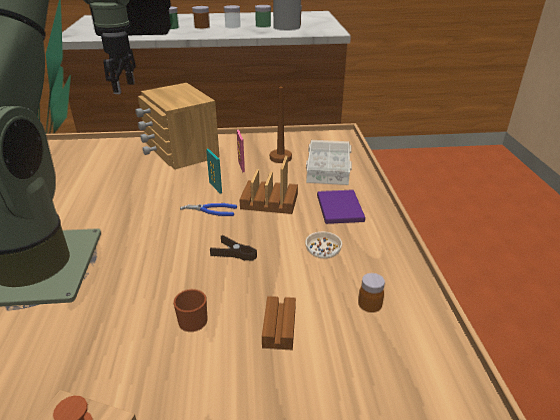

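The scene picture shows the stand at (205,127), the clamp at (285,170) and the rack at (311,257). In the side picture the tall card is the one at (284,175), the outermost groove in +x, and the stand is at (279,322). Next I'll measure from depth.

```bash
python3 - <<'E'
from h import *
out=[]
for n in("scene","side"):
    s=dict(np.load(f"pics/{n}.npz"));s["W"]=s["W"];P=cloud(s);np.save(f"pics/{n}_P.npy",P)
    for nm,(u0,v0,u1,v1),lo,hi in (dict(scene=[("stand",(180,100,230,150),25,45),("rack",(265,215,360,295),25,42),("cards",(265,215,360,295),60,140),("clamp",(255,150,315,190),8,40)],side=[("stand",(250,285,310,355),25,45),("rack",(230,150,310,215),25,42),("cards",(230,150,310,215),60,140),("clamp",(200,230,262,265),8,40)])[n]):
        Q=P[v0:v1,u0:u1].reshape(-1,3);Q=Q[(Q[:,2]>lo)&(Q[:,2]<hi)]
        r=cv2.minAreaRect(Q[:,:2].astype(np.float32));print(n,nm,len(Q),np.round(np.median(Q,0),1),"z",np.round(np.percentile(Q[:,2],[5,50,98]),1),np.round(r[0],1),np.round(r[1],1),round(r[2],1))
    im=s["image"][:,:,::-1]
    c=[im[90:150,175:245],im[145:195,255:325],im[215:295,265:360]] if n=="scene" else [im[285:355,240:315],im[225:270,200:265],im[140:220,225:310]]
    out+= [cv2.resize(x,(260,290),interpolation=cv2.INTER_CUBIC) for x in c]
cv2.imwrite("pics/crops.png",np.vstack([np.hstack(out[:3]),np.hstack(out[3:])]))
E
```

```text
scene stand 576 [ 572.  -238.3   34.4] z [28.9 34.4 38.7] [ 573.  -244.4] [114.3  61.4] 81.3
scene rack 1884 [590.3 255.1  34.4] z [29.5 34.4 39.3] [583.9 244.2] [113.1 151.6] 75.8
scene cards 824 [595.4 246.   82.2] z [ 63.7  82.2 133.6] [584.1 243.6] [88.7 93.2] 75.6
scene clamp 497 [486.9   6.   20.8] z [ 9.4 20.8 26.4] [484.8   8.4] [ 65.8 109.9] 62.3
side stand 1096 [ 571.8 -250.6   33.6] z [29.5 33.6 36.6] [ 572.6 -244.5] [114.3  60.1] 80.7
side rack 963 [589.5 228.   33.9] z [27.2 33.9 40.8] [599.9 347.8] [342.9 231.2] 83.4
side cards 418 [613.3 232.1  80.9] z [ 62.9  80.9 132.7] [576.4 330.9] [113.1 285.4] 6.5
side clamp 528 [485.8  -1.2  19.2] z [ 9.1 19.2 25.7] [486.    5.5] [ 65.9 110.4] 61.4
```

View pics/crops.png

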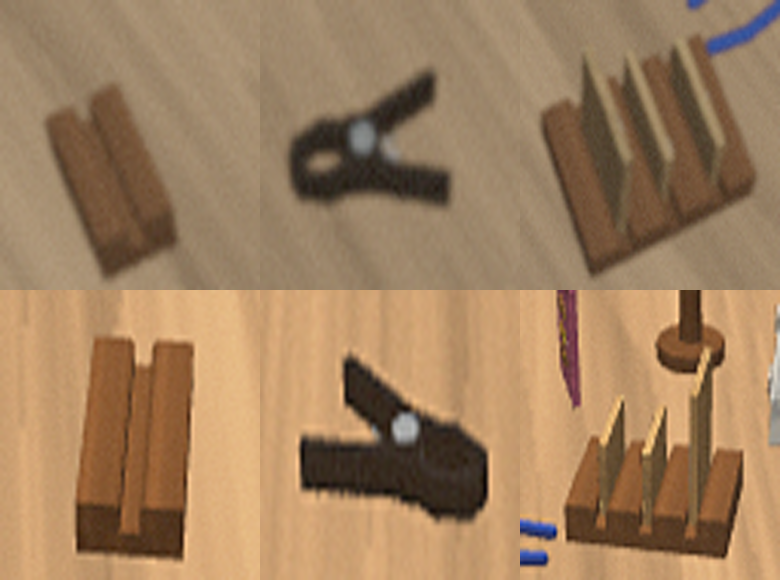

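The crops confirm the jaw end of the clamp points +x and the tall card sits in the rack's outermost (+x) groove. Both cameras agree on the stand, rack and clamp. Next come the tall card's top, the cup, and the first move.

```bash
python3 - <<'E'
from h import *
P=np.load("pics/scene_P.npy");S=np.load("pics/side_P.npy")
for nm,A,(u0,v0,u1,v1),lo,hi in [("tall",P,(265,215,360,295),95,140),("tallS",S,(230,140,310,215),100,140),("cup",P,(245,80,280,122),40,75),("jar",P,(130,150,165,190),45,90),("dish",P,(190,190,240,235),10,40),("plier",P,(320,190,390,235),5,40)]:
    Q=A[v0:v1,u0:u1].reshape(-1,3);Q=Q[(Q[:,2]>lo)&(Q[:,2]<hi)]
    r=cv2.minAreaRect(Q[:,:2].astype(np.float32));print(nm,len(Q),np.round(np.median(Q,0)),np.round(np.percentile(Q[:,2],98)),np.round(r[0]),np.round(r[1]),round(r[2],1))
s=dict(np.load("pics/scene.npz"));print("pin",pt(s,282.7,168.6,24));s=dict(np.load("pics/side.npz"));print("pin",pt(s,200+(405-260)/4,225+(428-290)/290*45,24))
# target
T=np.array([584+42*np.cos(np.radians(14.2)),244.2-42*np.sin(np.radians(14.2)),230.]);st=arm.read_state()
R=np.array(st["ee_rot"]);print(T,"shift tool mm",R.T@(T-st["tcp_pos"]),"yaw toolY",np.degrees(np.arctan2(R[1,1],R[0,1])))
E
```

```text
tall 278 [628. 240. 129.] 134.0 [626. 237.] [80.  9.] 75.9
tallS 126 [624. 227. 120.] 133.0 [582. 333.] [ 55. 286.] 24.3
cup 291 [ 394. -211.   53.] 64.0 [ 395. -210.] [69. 63.] 53.3
jar 300 [ 774. -185.   69.] 73.0 [ 772. -192.] [45. 45.] 86.7
dish 549 [703.  -6.  16.] 27.0 [704.   5.] [91. 90.] 57.5
plier 563 [432. 219.  12.] 36.0 [421. 216.] [130. 187.] 57.1
pin [486.37375985   6.93346486  24.        ]
pin [489.08650607   3.26700079  24.        ]
[624.7167047  233.89708979 230.        ] shift tool mm [-538.20124684 -180.63443868   26.10022871] yaw toolY 74.31113223485609
```

```bash
python3 - <<'E'
from h import *
for f in("scene","side"):
    P=np.load(f"pics/{f}_P.npy").reshape(-1,3);P=P[np.isfinite(P).all(1)]
    a=np.array([155,553.]);b=np.array([625,235.]);d=b-a;t=np.clip((P[:,:2]-a)@d/(d@d),0,1);m=np.linalg.norm(P[:,:2]-a-t[:,None]*d,axis=1)<90
    for i in range(5): 
        q=m&(t>=i/5)&(t<=(i+1)/5);print(f,i,q.sum(),P[q,2].max() if q.any() else None)
E
```

```text
scene 0 1153 205.13497074009274
scene 1 4217 204.8491405082434
scene 2 2808 118.6612970311063
scene 3 3549 119.38052165807096
scene 4 5755 135.95381216954058
side 0 4795 502.58729695225895
side 1 3066 202.81231796898305
side 2 920 117.37399618171219
side 3 1136 117.88517605266179
side 4 2538 134.03223920300968
```

Emit:
send_rows(commands="0 0 0.8 -0.300 -0.100 0 0.0854;0 0 0.8 -0.300 -0.100 0 0.0854;0 0 0.8 -0.300 -0.100 0 0.0854;0 0 0.8 -0.300 -0.100 0 0.0854;0 0 0.8 -0.300 -0.100 0 0.0854;0 0 0.8 -0.300 -0.100 0 0.0854;0 0 0.8 -0.300 -0.100 0 0.0854;0 0 0.8 -0.300 -0.100 0 0.0854")

```text
t: 0.77
tcp_pos: [420.5, 372.9, 256.2]
ee_rot: [[-0.47, 0.882, 0.001], [0.882, 0.47, -0.002], [-0.002, 0.0, -1.0]]
ft_force: [0.7, 0.1, -0.7]
opening: 85.2
grip_force: 0.0
```

```bash
cat >> h.py <<'E'
def goto(xyz,yaw):
    "yaw: world angle (deg) of tool y, tool z down"
    from scipy.spatial.transform import Rotation as Ro
    st=arm.read_state();R=np.array(st["ee_rot"]);c,s=np.cos(np.radians(yaw)),np.sin(np.radians(yaw))
    G=np.array([[s,c,0],[-c,s,0],[0,0,-1.]])
    print("t",round(st["t"],2),"tcp",np.round(st["tcp_pos"],1),"yaw",round(np.degrees(np.arctan2(R[1,1],R[0,1])),1),"tilt",np.round(R[:2,2],4),"q",np.round(st["joint_pos"],2),"F",np.round(st["ft_force"],1),"open",st["opening"],st["grip_force"])
    print("-> rot",np.round(Ro.from_matrix(R.T@G).as_rotvec(),4),"shift",np.round(R.T@(np.array(xyz,float)-st["tcp_pos"]),1))
E
python3 -c "
from h import *
goto([625.5,235,230],-14.2)"
```

```text
t 0.77 tcp [420.5 372.9 256.2] yaw 28.1 tilt [ 0.0011 -0.0016] q [-0.87  0.69  0.16  1.54 -0.13  0.92 -0.17] F [ 0.7  0.1 -0.7] open 85.2359318695737 0.0Traceback (most recent call last):
  File "<string>", line 3, in <module>
    goto([625.5,235,230],-14.2)
    ~~~~^^^^^^^^^^^^^^^^^^^^^^^
  File "h.py", line 31, in goto
    print("-> rot",np.round(Ro.from_matrix(R.T@G).as_rotvec(),4),"shift",np.round(R.T@(np.array(xyz,float)-st["tcp_pos"]),1))
                            ~~~~~~~~~~~~~~^^^^^^^
  File "scipy/spatial/transform/_rotation.pyx", line 1143, in scipy.spatial.transform._rotation.Rotation.from_matrix
ValueError: Non-positive determinant (left-handed or null coordinate frame) in rotation matrix 0: [[-7.40139128e-01 -6.72450908e-01  1.96146382e-03]
 [-6.72452524e-01  7.40140222e-01 -2.34524822e-04]
 [ 1.29405183e-03  1.49257229e-03  9.99998049e-01]].
```

```bash
sed -i 's/\[\[s,c,0\],\[-c,s,0\]/[[-s,c,0],[c,s,0]/' h.py
python3 -c "
from h import *
goto([625.5,235,230],-14.2)"
```

```text
t 0.77 tcp [420.5 372.9 256.2] yaw 28.1 tilt [ 0.0011 -0.0016] q [-0.87  0.69  0.16  1.54 -0.13  0.92 -0.17] F [ 0.7  0.1 -0.7] open 85.2359318695737 0.0
-> rot [0.0009 0.0018 0.7375] shift [-218.1  116.    26.6]
```

Emit:
send_rows(commands="0 0 0.74 -0.218 0.116 0.0266 0.0854;0 0 0.74 -0.218 0.116 0.0266 0.0854;0 0 0.74 -0.218 0.116 0.0266 0.0854;0 0 0.74 -0.218 0.116 0.0266 0.0854;0 0 0.74 -0.218 0.116 0.0266 0.0854;0 0 0.74 -0.218 0.116 0.0266 0.0854;0 0 0.74 -0.218 0.116 0.0266 0.0854;0 0 0.74 -0.218 0.116 0.0266 0.0854")

```text
t: 1.43
tcp_pos: [624.1, 237.9, 228.4]
ee_rot: [[0.244, 0.97, -0.001], [0.97, -0.244, -0.002], [-0.002, -0.001, -1.0]]
ft_force: [-0.3, 1.1, -0.0]
opening: 85.8
grip_force: 0.0
```

```bash
python3 - <<'E'
from h import *
goto([625.5,235,125],-14.2)
s=snap("wrist","w1.png");P=cloud(s);np.save("pics/w1_P.npy",P)
for lo,hi in((120,145),(70,90)):
    Q=P[(P[...,2]>lo)&(P[...,2]<hi)];Q=Q[np.linalg.norm(Q[:,:2]-[590,240],axis=1)<110]
    if len(Q): r=cv2.minAreaRect(Q[:,:2].astype(np.float32));print(lo,len(Q),np.median(Q,0),r)
E
```

```text
t 1.43 tcp [624.1 237.9 228.4] yaw -14.1 tilt [-0.0011 -0.0016] q [-0.54  0.92  0.34  1.13 -0.29  1.14 -0.45] F [-0.3  1.1 -0. ] open 85.82305198441357 0.0
-> rot [-0.0007  0.0018  0.0017] shift [ -2.3   2.2 103.4]
120 1727 [627.58922849 242.28791887 130.59020372] ((626.6856689453125, 238.10311889648438), (80.2662353515625, 8.345685958862305), 75.70761108398438)
70 2868 [556.90090687 253.76828096  80.36677478] ((584.7164916992188, 244.91397094726562), (88.43482971191406, 91.62189483642578), 75.20745849609375)
```

View pics/w1.png

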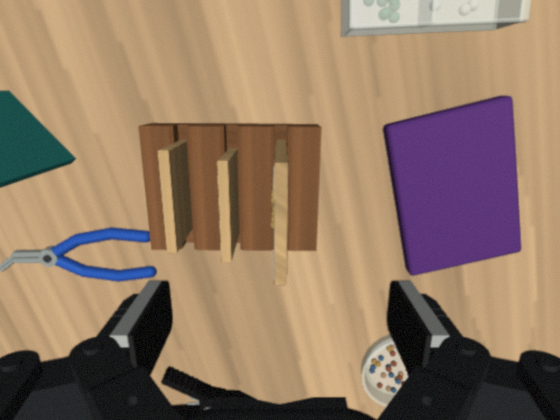

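The wrist picture shows the tall card's top at (280,210), and depth puts it at (626.5,237.5), 131 mm high, which matches what is expected. I'll go down and pinch.

Emit:
send_rows(commands="0 0 0.004 0 0.0023 0.04 0.0854;0 0 0.004 0 0.0023 0.08 0.0854;0 0 0.004 0 0.0023 0.1084 0.0854;0 0 0.004 0 0.0023 0.1084 0.0854;0 0 0.004 0 0.0023 0.1084 0.03;0 0 0.004 0 0.0023 0.1084 0;0 0 0.004 0 0.0023 0.1084 0;0 0 0.004 0 0.0023 0.1084 0", grip_force=30)

```text
t: 2.15
tcp_pos: [626.0, 239.7, 123.2]
ee_rot: [[0.244, 0.97, 0.002], [0.97, -0.244, 0.001], [0.001, 0.002, -1.0]]
ft_force: [0.5, 0.0, 0.0]
opening: 39.0
grip_force: 0.0
```

Emit:
send_rows(commands="0 0 0 0 0 0 0;0 0 0 0 0 0 0;0 0 0 0 0 0 0;0 0 0 0 0 0 0;0 0 0 0 0 0 0;0 0 0 0 0 0 0")

```text
t: 2.65
tcp_pos: [625.6, 239.4, 121.9]
ee_rot: [[0.244, 0.97, 0.001], [0.97, -0.244, 0.0], [0.0, 0.001, -1.0]]
ft_force: [-1.3, 1.0, 5.7]
opening: 7.4
grip_force: 31.5
```

Emit:
send_rows(commands="0 0 0 0 0 -0.02 0;0 0 0 0 0 -0.05 0;0 0 0 0 0 -0.08 0;0 0 0 0 0 -0.12 0;0 0 0 0 0 -0.12 0")

```text
t: 3.07
tcp_pos: [627.3, 239.5, 248.6]
ee_rot: [[0.244, 0.97, 0.009], [0.97, -0.244, 0.003], [0.005, 0.008, -1.0]]
ft_force: [1.2, 0.1, -0.5]
opening: 7.6
grip_force: 30.4
```

```bash
python3 -c "
from h import *
goto([572.8,-244.4,240],-9)"
```

```text
t 3.07 tcp [627.3 239.5 248.6] yaw -14.1 tilt [0.0089 0.0027] q [-0.54  0.9   0.34  1.1  -0.29  1.18 -0.46] F [ 1.2  0.1 -0.5] open 7.6065690939049295 30.43511688709259
-> rot [ 0.0082 -0.0044 -0.0899] shift [-482.6   65.4    6.8]
```

Emit:
send_rows(commands="0 0 -0.01 -0.03 0.004 0.001 0;0 0 -0.02 -0.07 0.01 0.002 0;0 0 -0.03 -0.11 0.015 0.003 0;0 0 -0.035 -0.15 0.02 0.004 0;0 0 -0.045 -0.19 0.026 0.004 0;0 0 -0.05 -0.23 0.031 0.004 0;0 0 -0.06 -0.27 0.037 0.004 0;0 0 -0.065 -0.31 0.042 0.004 0")

```text
t: 3.73
tcp_pos: [589.9, -73.5, 237.5]
ee_rot: [[0.18, 0.984, 0.001], [0.984, -0.18, -0.0], [-0.0, 0.001, -1.0]]
ft_force: [-0.3, 0.5, -0.4]
opening: 7.6
grip_force: 30.4
```

Emit:
send_rows(commands="0 0 -0.01 -0.04 0.004 0 0;0 0 -0.015 -0.08 0.008 0 0;0 0 -0.02 -0.12 0.012 0 0;0 0 -0.025 -0.15 0.0155 0 0;0 0 -0.025 -0.173 0.018 0 0;0 0 -0.025 -0.173 0.018 0 0")

```text
t: 4.23
tcp_pos: [575.1, -250.5, 237.3]
ee_rot: [[0.162, 0.987, -0.001], [0.987, -0.162, -0.003], [-0.003, -0.0, -1.0]]
ft_force: [-0.6, -0.3, -0.6]
opening: 7.8
grip_force: 30.4
```

```bash
python3 - <<'E'
from h import *
goto([572.8,-244.4,240],-9)
s=snap("wrist","w2.png");P=cloud(s);np.save("pics/w2_P.npy",P)
Q=P[(P[...,2]>28)&(P[...,2]<40)];Q=Q[np.linalg.norm(Q[:,:2]-[573,-244],axis=1)<85]
r=cv2.minAreaRect(Q[:,:2].astype(np.float32));print(len(Q),np.median(Q,0),r)
Q=P[(P[...,2]>115)&(P[...,2]<300)];Q=Q[np.linalg.norm(Q[:,:2]-[573,-244],axis=1)<50];print(len(Q),np.percentile(Q,[2,50,98],axis=0))
E
```

```text
t 4.23 tcp [ 575.1 -250.5  237.3] yaw -9.3 tilt [-0.0006 -0.0029] q [ 0.26  0.83  0.23  1.31 -0.19  1.03  0.35] F [-0.6 -0.3 -0.6] open 7.804661425665802 30.356735587120056
-> rot [-0.0002  0.0029 -0.0057] shift [ 5.6 -3.3 -2.7]
6220 [ 567.65331968 -232.44234184   33.66322958] ((572.9880981445312, -242.1819305419922), (110.344970703125, 60.14694595336914), 80.81170654296875)
41516 [[ 530.82521715 -264.11934033  218.63819415]
 [ 577.68524882 -237.90250442  270.49323496]
 [ 620.23348696 -212.78836109  295.73806895]]
```

View pics/w2.png

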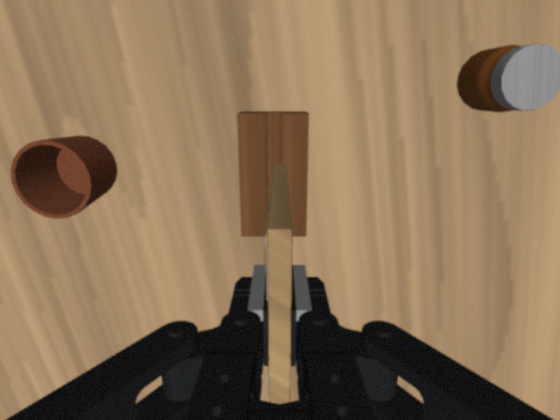

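The card hangs plumb and parallel to the groove, with its lower edge near (280,165) and the groove at about (274,150). I'll fine-align with depth in the same wrist view.

```bash
python3 - <<'E'
from h import *
s=dict(np.load("pics/w2.npz"));P=np.load("pics/w2_P.npy")
a=np.radians(-9.2);ex=np.array([np.cos(a),np.sin(a)]);ey=np.array([-ex[1],ex[0]])
im=s["image"]
for v in(120,140,155):
    X=P[v,225:325];x=X[:,:2]@ex; z=X[:,2]; g=im[v,225:325].astype(int).sum(1)
    print(v,[(225+i,round(x[i],1),round(z[i]),g[i]) for i in range(8,90,3)])
# card: vertical front-edge strip
for v in(170,200,225,250,300,340):
    X=P[v,240:320];ok=(X[:,2]>110)&(X[:,2]<262)
    im_=[240+i for i in np.where(ok)[0]];x=X[ok,:2]@ex
    print(v,[(im_[i],round(x[i],1),round((X[ok,:2]@ey)[i],1),round(X[ok,2][i])) for i in range(0,len(im_),max(1,len(im_)//8))])
E
```

```text
120 [(233, np.float64(566.9), -1, np.int64(378)), (236, np.float64(569.7), 0, np.int64(343)), (239, np.float64(576.0), 34, np.int64(238)), (242, np.float64(578.6), 34, np.int64(249)), (245, np.float64(581.1), 35, np.int64(236)), (248, np.float64(583.6), 34, np.int64(226)), (251, np.float64(586.1), 34, np.int64(225)), (254, np.float64(588.5), 33, np.int64(224)), (257, np.float64(591.1), 33, np.int64(223)), (260, np.float64(593.6), 34, np.int64(234)), (263, np.float64(596.1), 33, np.int64(220)), (266, np.float64(598.5), 31, np.int64(191)), (269, np.float64(600.7), 17, np.int64(232)), (272, np.float64(603.3), 16, np.int64(233)), (275, np.float64(605.9), 15, np.int64(222)), (278, np.float64(608.6), 16, np.int64(219)), (281, np.float64(611.2), 31, np.int64(210)), (284, np.float64(613.7), 33, np.int64(234)), (287, np.float64(616.2), 34, np.int64(243)), (290, np.float64(618.7), 33, np.int64(235)), (293, np.float64(621.2), 34, np.int64(236)), (296, np.float64(623.7), 33, np.int64(226)), (299, np.float64(626.2), 35, np.int64(228)), (302, np.float64(628.8), 33, np.int64(222)), (305, np.float64
[... 5616 characters left out ...]
p.float64(-142.1), 245), (np.int64(290), np.float64(613.1), np.float64(-141.8), 245), (np.int64(300), np.float64(616.6), np.float64(-143.5), 243), (np.int64(310), np.float64(620.0), np.float64(-143.5), 243)]
340 [(np.int64(260), np.float64(603.7), np.float64(-147.6), 259), (np.int64(265), np.float64(604.8), np.float64(-154.8), 249), (np.int64(270), np.float64(606.4), np.float64(-156.8), 246), (np.int64(275), np.float64(608.1), np.float64(-157.3), 246), (np.int64(280), np.float64(609.8), np.float64(-157.3), 246), (np.int64(285), np.float64(611.5), np.float64(-156.7), 246), (np.int64(290), np.float64(613.3), np.float64(-157.6), 245), (np.int64(295), np.float64(614.8), np.float64(-154.7), 249)]
```

Emit:
send_rows(commands="0 0 -0.003 0.008 -0.0046 0.02 0;0 0 -0.003 0.008 -0.0046 0.055 0;0 0 -0.003 0.008 -0.0046 0.08 0;0 0 -0.003 0.008 -0.0046 0.09 0;0 0 -0.003 0.008 -0.0046 0.09 0;0 0 -0.003 0.008 -0.0046 0.09 0")

```text
t: 4.78
tcp_pos: [573.9, -236.1, 148.2]
ee_rot: [[0.153, 0.988, 0.001], [0.988, -0.153, -0.0], [-0.0, 0.001, -1.0]]
ft_force: [-0.4, -0.6, -0.2]
opening: 7.5
grip_force: 30.4
```

```bash
python3 - <<'E'
from h import *
goto([572.8,-244.4,122],-9.2)
s=snap("wrist","w3.png");P=cloud(s)
a=np.radians(-9.2);ex=np.array([np.cos(a),np.sin(a)]);ey=np.array([-ex[1],ex[0]])
Y=P[...,:2]@ey;X=P[...,:2]@ex
for nm,m in(("card",(P[...,2]>60)&(P[...,2]<95)&(abs(X-605)<15)),("groove",(P[...,2]>10)&(P[...,2]<20)&(abs(X-605)<15)&(Y>-112)&(Y<-95))):
    print(nm,m.sum(),np.percentile(X[m],[3,50,97]),np.percentile(Y[m],[3,97]))
E
```

```text
t 4.78 tcp [ 573.9 -236.1  148.2] yaw -8.8 tilt [ 0.0006 -0.0003] q [ 0.25  0.92  0.2   1.43 -0.22  0.81  0.37] F [-0.4 -0.6 -0.2] open 7.463749988160787 30.36205530166626
-> rot [0.0007 0.0002 0.007 ] shift [-8.4  0.2 26.2]
card 226 [602.01875478 605.69221687 609.51867026] [-103.37722607 -102.3328028 ]
groove 346 [599.00958134 603.71562719 609.7018261 ] [-110.29952668  -95.17159327]
```

Emit:
send_rows(commands="0 0 0.005 -0.006 -0.001 0 0;0 0 0.005 -0.006 -0.001 0.008 0;0 0 0.005 -0.006 -0.001 0.014 0;0 0 0.005 -0.006 -0.001 0.02 0;0 0 0.005 -0.006 -0.001 0.023 0;0 0 0.005 -0.006 -0.001 0.023 0")

```text
t: 5.33
tcp_pos: [571.2, -241.9, 123.4]
ee_rot: [[0.158, 0.987, -0.001], [0.987, -0.158, 0.0], [0.0, -0.001, -1.0]]
ft_force: [-0.1, -0.6, -0.8]
opening: 7.6
grip_force: 30.4
```

Emit:
send_rows(commands="0 0 0 0 0 0.002 0;0 0 0 0 0 0.004 0;0 0 0 0 0 0.004 0;0 0 0 0 0 0.004 0")

```text
t: 5.67
tcp_pos: [572.1, -242.3, 121.8]
ee_rot: [[0.158, 0.987, 0.002], [0.987, -0.158, -0.001], [-0.0, 0.002, -1.0]]
ft_force: [-2.4, 2.5, 19.9]
opening: 7.4
grip_force: 33.5
```

```bash
python3 - <<'E'
from h import *
goto([572.8,-244.4,122],-9.2)
s=snap("side","s2.png");w=snap("wrist","w4.png");P=cloud(w)
m=(P[...,2]>100)&(P[...,2]<160)&(np.linalg.norm(P[...,:2]-[573,-243],axis=-1)<60)
a=np.radians(-9.2);ey=np.array([-np.sin(a),np.cos(a)]);m2=m&(abs(P[...,:2]@ey+112)<10);m2&=P[...,2]<140
print("card top",m2.sum(),np.percentile(P[m2][:,2],[2,50,90,98]))
cv2.imwrite("pics/s2c.png",cv2.resize(s["image"][200:370,200:360,::-1],(640,600)))
E
```

```text
t 5.67 tcp [ 572.1 -242.3  121.8] yaw -9.1 tilt [ 0.002  -0.0007] q [ 0.26  0.96  0.19  1.45 -0.23  0.75  0.38] F [-2.4  2.5 19.9] open 7.403295103545331 33.47315847873688
-> rot [0.0021 0.0004 0.0016] shift [-2.   1.  -0.2]
card top 1645 [101.81092445 129.99408014 131.16043934 131.69548999]
```

View pics/s2c.png

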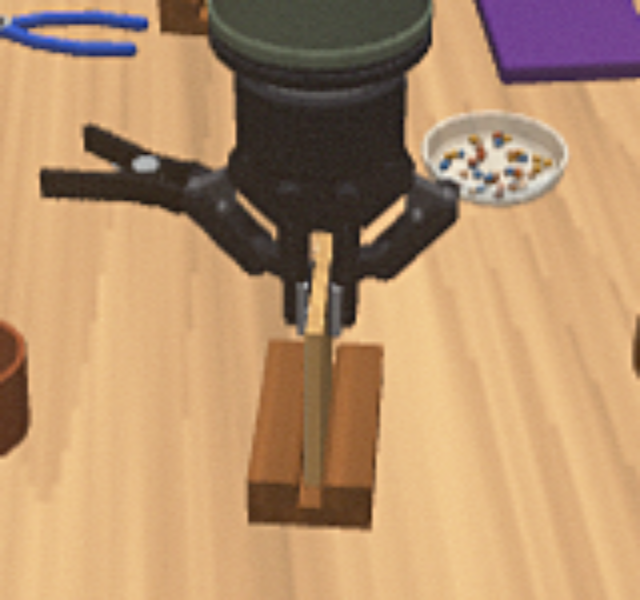

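The card is seated: its top is at 131 mm and the floor pushes back with 20 N. I'll release it and rise.

Emit:
send_rows(commands="0 0 0 0 0 -0.002 0;0 0 0 0 0 -0.002 0.02;0 0 0 0 0 -0.002 0.04;0 0 0 0 0 -0.002 0.06;0 0 0 0 0 -0.002 0.06;0 0 0 0 0 -0.02 0.06;0 0 0 0 0 -0.06 0.06;0 0 0 0 0 -0.1 0.0854")

```text
t: 6.43
tcp_pos: [570.8, -241.9, 220.7]
ee_rot: [[0.158, 0.987, -0.003], [0.987, -0.158, 0.001], [0.0, -0.003, -1.0]]
ft_force: [0.6, 0.9, 1.5]
opening: 70.5
grip_force: 0.0
```

```bash
python3 -c "
from h import *
# pre-grip: clamp pivot (487.5,5), x' at -28.2deg ; grip 38 behind
a=np.radians(-28.2);g=np.array([487.5,5])-38*np.array([np.cos(a),np.sin(a)]);print(g)
goto([g[0],g[1],150],61.8)"
```

```text
[454.01046882  22.95692907]
t 6.43 tcp [ 570.8 -241.9  220.7] yaw -9.1 tilt [-0.0025  0.0006] q [ 0.25  0.83  0.23  1.36 -0.2   0.98  0.36] F [0.6 0.9 1.5] open 70.5254902828145 0.0
-> rot [-0.0021 -0.0018 -1.2378] shift [ 243.  -157.1   71.2]
```

Emit:
send_rows(commands="0 0 -0.6 0.14 -0.09 0 0.0854;0 0 -0.6 0.14 -0.09 0 0.0854;0 0 -0.6 0.14 -0.09 0 0.0854;0 0 -0.6 0.14 -0.09 0 0.0854;0 0 -0.6 0.14 -0.09 0 0.0854;0 0 -0.6 0.14 -0.09 0 0.0854")

```text
t: 6.93
tcp_pos: [504.6, -87.9, 220.8]
ee_rot: [[-0.435, 0.901, 0.0], [0.901, 0.435, 0.0], [0.0, 0.001, -1.0]]
ft_force: [0.4, -1.0, 0.5]
opening: 85.4
grip_force: 0.0
```

```bash
python3 -c "
from h import *
goto([454,23,170],61.8)"
```

```text
t 6.93 tcp [504.6 -87.9 220.8] yaw 25.8 tilt [0.0004 0.0005] q [ 0.07  0.67  0.07  1.76 -0.06  0.71  0.62] F [ 0.4 -1.   0.5] open 85.39291235301468 0.0
-> rot [ 6.000e-04 -1.000e-04 -6.291e-01] shift [121.9   2.6  50.8]
```

Emit:
send_rows(commands="0 0 -0.629 0.122 0.0026 0.04 0.0854;0 0 -0.629 0.122 0.0026 0.04 0.0854;0 0 -0.629 0.122 0.0026 0.04 0.0854;0 0 -0.629 0.122 0.0026 0.04 0.0854;0 0 -0.629 0.122 0.0026 0.04 0.0854;0 0 -0.629 0.122 0.0026 0.04 0.0854;0 0 -0.629 0.122 0.0026 0.04 0.0854")

```text
t: 7.52
tcp_pos: [455.5, 20.9, 180.2]
ee_rot: [[-0.874, 0.486, 0.0], [0.486, 0.874, -0.0], [-0.0, -0.0, -1.0]]
ft_force: [-0.6, 0.3, -0.1]
opening: 85.3
grip_force: 0.0
```

```bash
python3 - <<'E'
from h import *
goto([454,23,170],61.8)
s=snap("wrist","w5.png");P=cloud(s);np.save("pics/w5_P.npy",P)
m=(P[...,2]>6)&(P[...,2]<32)&(np.linalg.norm(P[...,:2]-[487,5],axis=-1)<85)
Q=P[m];print(m.sum(),cv2.minAreaRect(Q[:,:2].astype(np.float32)))
t=P[(P[...,2]>22.5)&m];print("pin?",len(t),np.median(t,0))
E
```

```text
t 7.52 tcp [455.5  20.9 180.2] yaw 60.9 tilt [ 0.0001 -0.0003] q [-0.07  0.67 -0.08  2.    0.11  0.48  0.83] F [-0.6  0.3 -0.1] open 85.2839872250454 0.0
-> rot [-0.0003  0.0003 -0.0158] shift [ 2.3  1.1 10.2]
4113 ((486.0293273925781, 9.331424713134766), (65.1492691040039, 111.33926391601562), 62.750091552734375)
pin? 519 [487.07114072   8.57611194  23.69998984]
```

View pics/w5.png

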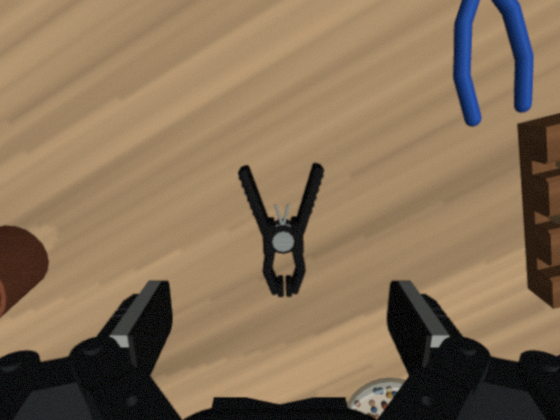

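The clamp is centred between the fingers, with its pin at (284,241) and its handle ends at (245,167) and (318,167). I'll descend to just above the table, then squeeze.

Emit:
send_rows(commands="0 0 -0.028 0.0027 0.0012 0.04 0.0854;0 0 -0.028 0.0027 0.0012 0.08 0.0854;0 0 -0.028 0.0027 0.0012 0.11 0.0854;0 0 -0.028 0.0027 0.0012 0.135 0.0854;0 0 -0.028 0.0027 0.0012 0.147 0.0854;0 0 -0.028 0.0027 0.0012 0.15 0.0854;0 0 -0.028 0.0027 0.0012 0.15 0.0854", grip_force=45)

```text
t: 8.15
tcp_pos: [453.2, 23.5, 29.9]
ee_rot: [[-0.889, 0.459, -0.001], [0.459, 0.889, -0.001], [0.0, -0.001, -1.0]]
ft_force: [-0.3, 0.8, 0.4]
opening: 85.8
grip_force: 0.0
```

```bash
python3 - <<'E'
from h import *
goto([453.7,23.3,29],62.5)
E
```

```text
t 8.15 tcp [453.2  23.5  29.9] yaw 62.7 tilt [-0.0009 -0.0012] q [-0.12  0.98 -0.01  2.09  0.16  0.07  0.81] F [-0.3  0.8  0.4] open 85.79013228367896 0.0
-> rot [-0.0014 -0.0003  0.0034] shift [-0.5  0.   0.9]
```

Emit:
send_rows(commands="0 0 0 0 0 0 0.056;0 0 0 0 0 0 0.05;0 0 0 0 0 0 0.045;0 0 0 0 0 0 0.04;0 0 0 0 0 0 0.036;0 0 0 0 0 0 0.032;0 0 0 0 0 0 0.028;0 0 0 0 0 0 0.02")

```text
t: 8.82
tcp_pos: [453.6, 24.0, 31.6]
ee_rot: [[-0.89, 0.456, 0.001], [0.456, 0.89, -0.0], [-0.001, 0.0, -1.0]]
ft_force: [-2.4, -0.2, 17.1]
opening: 28.1
grip_force: 43.2
```

Emit:
send_rows(commands="0 0 0 0 0 0 0.015;0 0 0 0 0 0 0.01;0 0 0 0 0 0 0;0 0 0 0 0 0 0;0 0 0 0 0 0 0")

```text
t: 9.23
tcp_pos: [453.6, 23.9, 31.6]
ee_rot: [[-0.89, 0.456, 0.001], [0.456, 0.89, -0.0], [-0.001, 0.0, -1.0]]
ft_force: [-2.0, -1.3, 17.8]
opening: 27.7
grip_force: 43.3
```

Emit:
send_rows(commands="0 0 0 0 0 -0.01 0;0 0 0 0 0 -0.03 0;0 0 0 0 0 -0.05 0;0 0 0 0 0 -0.072 0;0 0 0 0 0 -0.072 0;0 0 0 0 0 -0.072 0")

```text
t: 9.73
tcp_pos: [453.9, 24.1, 103.8]
ee_rot: [[-0.89, 0.456, 0.003], [0.456, 0.89, 0.0], [-0.002, 0.001, -1.0]]
ft_force: [0.1, -0.3, -1.0]
opening: 27.4
grip_force: 46.5
```

```bash
python3 - <<'E'
from h import *
goto([453.7,23.3,101],62.5)
w=snap("wrist","w6.png");s=snap("side","s6.png");c=snap("scene","c6.png")
P=cloud(w);T=np.eye(4);T[:3,:3]=w["st"]["ee_rot"];T[:3,3]=w["st"]["tcp_pos"]
Q=(P-T[:3,3])@T[:3,:3]   # tool coords
m=(Q[...,0]<-15)&(Q[...,0]>-110)&(abs(Q[...,1])<40)&(P[...,2]>50)&(P[...,2]<125)
q=Q[m];print(m.sum());
for lo in range(-100,-15,8):
    k=q[(q[:,0]>=lo)&(q[:,0]<lo+8)]
    if len(k)>5: print(lo,len(k),np.percentile(k[:,1],[1,50,99]).round(1),np.percentile(k[:,2],[5,50,95]).round(1))
a=cv2.resize(w["image"][:,:,::-1],(400,300));b=cv2.resize(s["image"][190:290,180:313,::-1],(400,300));d=cv2.resize(c["image"][120:220,220:353,::-1],(400,300))
cv2.imwrite("pics/m6.png",np.vstack([np.hstack([a,b]),np.hstack([d,d*0])]))
for n,S in(("side",s),("scene",c)):
    A=cloud(S);m=(A[...,2]>50)&(A[...,2]<98)&(np.linalg.norm(A[...,:2]-[490,4],axis=-1)<75)
    B=(A[m]-T[:3,3])@T[:3,:3];
    for lo in range(-100,-15,12):
        k=B[(B[:,0]>=lo)&(B[:,0]<lo+12)]
        if len(k)>5: print(n,lo,len(k),np.percentile(k[:,1],[1,50,99]).round(1),np.percentile(k[:,2],[5,50,95]).round(1))
E
```

```text
t 9.73 tcp [453.9  24.1 103.8] yaw 62.9 tilt [0.0028 0.0002] q [-0.09  0.82 -0.05  2.07  0.15  0.25  0.82] F [ 0.1 -0.3 -1. ] open 27.446802301516662 46.5166836977005
-> rot [0.0015 0.0024 0.0064] shift [-0.2 -0.8  2.8]
5577
-60 149 [-21.2 -18.2  24.3] [19.  25.1 29.8]
-52 668 [-17.2   1.6  20.6] [ 7.5 10.4 23.5]
-44 1474 [-15.5   1.6  19. ] [ 7.3 10.1 15.9]
-36 1422 [-12.8   1.6  16.2] [ 9.1 10.9 21.2]
-28 1331 [-12.7   2.9  16.3] [ 9.8 11.8 25.4]
-20 531 [-12.5  -1.4  16.2] [ 9.7 10.8 21.2]
side -100 38 [-25.5 -16.4  18. ] [12.5 19.  29.4]
side -88 82 [-27.9 -21.2  25.2] [10.8 18.2 29.6]
side -76 79 [-27.4  16.4  24.9] [10.6 19.5 30.7]
side -64 95 [-24.4   9.6  18.4] [ 9.3 17.  30. ]
side -52 75 [-21.2  -9.4  16.1] [ 7.5 12.1 28.1]
side -40 62 [-17.2 -13.1  12.7] [ 8.5 13.2 30.8]
side -28 61 [-17.7 -12.7  14.8] [ 9.8 15.9 30.8]
side -16 85 [-27.3 -13.5  18.1] [ 7.4 14.  28.9]
scene -100 16 [-21.9 -17.1  19.8] [12.2 16.8 30.2]
scene -88 72 [-26.1   0.4  25.5] [10.3 15.6 29.6]
scene -76 59 [-26.   18.4  26.5] [ 9.8 15.3 28.2]
scene -64 82 [-23.8  -5.5  26.3] [ 9.  14.8 29.7]
scene -52 75 [-19.    5.7  18.7] [ 8.1 11.1 27.7]
scene -40 68 [-15.2   8.8  17.2] [ 7.7 11.7 27.8]
scene -28 65 [-16.1   3.3  14.9] [ 9.4 14.4 28. ]
scene -16 62 [-17.    1.   26.1] [ 7.6 13.6 29.9]
```

View pics/m6.png

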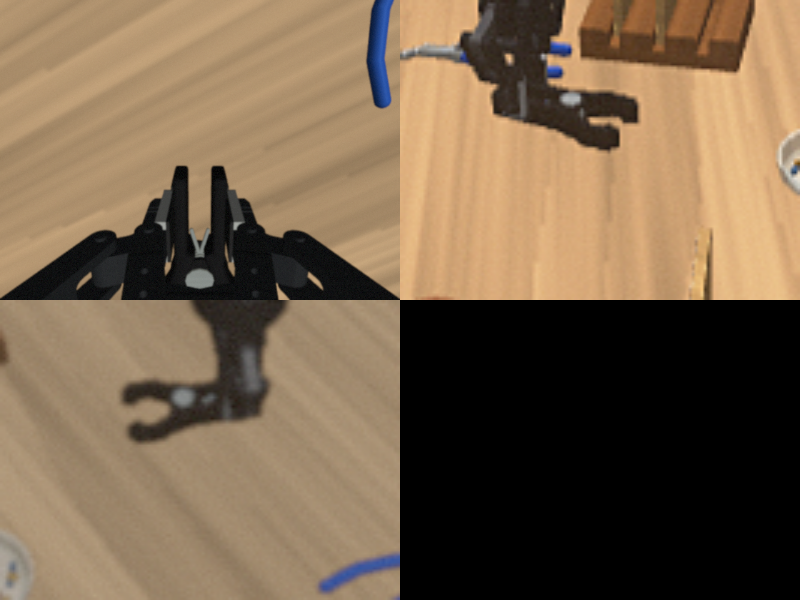

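The clamp is squeezed fully open: the handles are parallel, it is level and centred, and the jaws are free. Next I'll get the exact pin and tip offsets, the card's edge and the final target.

```bash
python3 - <<'E'
from h import *
st=arm.read_state();R=np.array(st["ee_rot"]);t=np.array(st["tcp_pos"])
L=lambda n:dict(np.load(f"pics/{n}.npz"))
w=L("w6");W=cloud(w);Q=(W-t)@R
m=(abs(Q[...,0]+42)<14)&(abs(Q[...,1])<12)&(Q[...,2]<8.6)&(Q[...,2]>5);print("pin tool",m.sum(),Q[m].mean(0).round(1),np.percentile(Q[m],[2,98],axis=0).round(1).tolist())
a=np.radians(-9.2);ex=np.array([np.cos(a),np.sin(a)]);ey=np.array([-ex[1],ex[0]])
for n in("s6","c6"):
    A=cloud(L(n));B=(A-t)@R;m=(A[...,2]>60)&(A[...,2]<98)&(B[...,0]<-50)&(B[...,0]>-115)&(abs(B[...,1])<40)
    print(n,"tip x",np.percentile(B[m][:,0],[1,3,6]).round(1))
    m=(A[...,2]>50)&(A[...,2]<140)&(np.linalg.norm(A[...,:2]-[572.8,-244],axis=-1)<60)
    C=A[m];r=cv2.minAreaRect(C[:,:2].astype(np.float32));Y=C[:,:2]@ey;X=C[:,:2]@ex
    print(" card",len(C),r,"Y",np.percentile(Y,[1,99]).round(1),"X",np.percentile(X,[1,50,99]).round(1),"top",np.percentile(C[:,2],98))
E
```

```text
pin tool 1453 [-39.6   0.4   6.9] [[-48.1, -11.3, 5.3], [-28.8, 11.5, 8.6]]
s6 tip x [-93.3 -92.7 -91.5]
 card 345 ((572.7369384765625, -247.1832275390625), (81.88398742675781, 8.888104438781738), 80.57030487060547) Y [-192.6 -113.8] X [600.9 605.8 609.3] top 132.96166835844468
c6 tip x [-92.1 -90.5 -89.2]
 card 263 ((573.343505859375, -245.36041259765625), (85.35716247558594, 10.666662216186523), 79.88907623291016) Y [-189.2 -108.6] X [601.2 608.  610.8] top 134.7361877795207
```

```bash
python3 -c "
from h import *
goto([603,-60.3,104],-9.2)"
```

```text
t 9.88 tcp [453.1  24.1 102. ] yaw 62.9 tilt [-0.0005 -0.0002] q [-0.09  0.82 -0.05  2.07  0.15  0.25  0.82] F [ 0.1 -0.1 -0.5] open 27.823783303845637 46.5350478887558
-> rot [-5.0000e-04 -0.0000e+00  1.2584e+00] shift [-171.9   -6.8   -2. ]
```

Emit:
send_rows(commands="0 0 0.09 -0.012 -0.0005 -0.002 0;0 0 0.18 -0.025 -0.001 -0.002 0;0 0 0.27 -0.037 -0.0015 -0.002 0;0 0 0.36 -0.05 -0.002 -0.002 0;0 0 0.45 -0.062 -0.0025 -0.002 0;0 0 0.54 -0.075 -0.003 -0.002 0;0 0 0.63 -0.087 -0.0035 -0.002 0;0 0 0.72 -0.1 -0.004 -0.002 0")

```text
t: 10.55
tcp_pos: [540.6, -25.2, 103.5]
ee_rot: [[-0.365, 0.931, -0.001], [0.931, 0.365, -0.0], [0.001, -0.001, -1.0]]
ft_force: [-0.7, 0.1, -1.4]
opening: 27.6
grip_force: 46.5
```

```bash
python3 -c "
from h import *
goto([603,-60.3,102],-9.2)"
```

```text
t 10.55 tcp [540.6 -25.2 103.5] yaw 21.4 tilt [-0.0015 -0.    ] q [-0.05  0.89  0.08  1.76 -0.13  0.5   0.48] F [-0.7  0.1 -1.4] open 27.611235064337418 46.527047753334045
-> rot [-1.500e-03 -1.000e-04  5.341e-01] shift [-55.5  45.3   1.5]
```

Emit:
send_rows(commands="0 0 0.09 -0.009 0.0075 0.001 0;0 0 0.18 -0.018 0.015 0.001 0;0 0 0.27 -0.028 0.0225 0.001 0;0 0 0.36 -0.037 0.030 0.001 0;0 0 0.45 -0.046 0.038 0.001 0;0 0 0.534 -0.0555 0.0453 0.001 0;0 0 0.534 -0.0555 0.0453 0.001 0;0 0 0.534 -0.0555 0.0453 0.001 0")

```text
t: 11.22
tcp_pos: [602.5, -59.8, 102.4]
ee_rot: [[0.154, 0.988, -0.002], [0.988, -0.154, -0.0], [-0.001, -0.001, -1.0]]
ft_force: [-0.2, -0.1, -0.9]
opening: 27.8
grip_force: 46.5
```

```bash
python3 - <<'E'
from h import *
goto([591,-134.3,102],-9.2)
a=np.radians(-9.2);ex=np.array([np.cos(a),np.sin(a)]);ey=np.array([-ex[1],ex[0]])
for n in("side","scene"):
    A=cloud(snap(n,n[:2]+"7.png"));Y=A[...,:2]@ey;X=A[...,:2]@ex
    m=(A[...,2]>64)&(A[...,2]<98)&(Y>-75)&(Y<-5)&(abs(X-605)<40)
    for lo in range(-70,-15,10):
        k=m&(Y>=lo)&(Y<lo+10)
        if k.sum()>5: print(n,lo,k.sum(),np.percentile(X[k],[2,98]).round(1),np.percentile(A[k][:,2],[5,95]).round(1))
    print(" tipY",np.percentile(Y[m],[1,4]).round(1))
    c=(A[...,2]>60)&(A[...,2]<140)&(Y<-95)&(Y>-200)&(abs(X-605)<15)
    print(" card X",np.percentile(X[c],[2,50,98]).round(1),"Y",np.percentile(Y[c],[1,99]).round(1))
E
```

```text
t 11.22 tcp [602.5 -59.8 102.4] yaw -8.8 tilt [-0.0015 -0.0004] q [-0.06  0.97  0.23  1.52 -0.31  0.69  0.15] F [-0.2 -0.1 -0.9] open 27.82278493469949 46.52226269245148
-> rot [-0.0014  0.0007  0.0063] shift [-75.4   0.    0.4]
side -60 49 [582.  628.9] [74.6 91.1]
side -50 62 [581.5 630.8] [75.5 92.3]
side -40 24 [582.7 632.4] [81.2 92.6]
side -30 53 [582.4 629.7] [78.1 93.8]
side -20 123 [589.7 622.4] [73.7 94.6]
 tipY [-55.6 -54.6]
 card X [601.5 606.9 609.7] Y [-192.4 -111.2]
scene -30 12 [626.  630.8] [78.8 92.8]
scene -20 14 [621.4 627.4] [76.2 94.9]
 tipY [-42.7 -28.9]
 card X [607.2 608.4 610.8] Y [-189.9 -111.8]
```

Emit:
send_rows(commands="0 0 0.006 -0.012 0 0 0;0 0 0.006 -0.024 0 0 0;0 0 0.006 -0.035 0 0 0;0 0 0.006 -0.045 0 0 0;0 0 0.006 -0.055 0 0 0;0 0 0.006 -0.064 0 0 0;0 0 0.006 -0.071 0 0 0;0 0 0.006 -0.075 0 0 0")

```text
t: 11.98
tcp_pos: [591.2, -135.2, 103.3]
ee_rot: [[0.162, 0.987, -0.0], [0.987, -0.162, -0.0], [-0.0, -0.0, -1.0]]
ft_force: [1.1, -0.8, 0.4]
opening: 27.4
grip_force: 46.5
```

Emit:
send_rows(commands="0 0 0 0 0 0 0;0 0 0 0 0 0 0;0 0 0 0 0 0 0;0 0 0 0 0 0 0")

```text
t: 12.32
tcp_pos: [591.5, -133.3, 103.3]
ee_rot: [[0.161, 0.987, -0.0], [0.987, -0.161, 0.0], [0.0, -0.0, -1.0]]
ft_force: [-0.2, -1.0, -0.8]
opening: 27.3
grip_force: 46.5
```

```bash
python3 - <<'E'
from h import *
goto([591,-134.3,102],-9.2)
a=np.radians(-9.2);ex=np.array([np.cos(a),np.sin(a)]);ey=np.array([-ex[1],ex[0]])
o=[]
for n in("side","scene"):
    s=snap(n,n[:2]+"8.png");A=cloud(s);Y=A[...,:2]@ey;X=A[...,:2]@ex
    m=(A[...,2]>64)&(A[...,2]<98)&(Y>-150)&(Y<-100)&(abs(X-605)<40)&(abs(X-606)>9);print(n,"jaws X",np.percentile(X[m],[2,98]).round(1),"tipY",np.percentile(Y[m],[1,4]).round(1),"z",np.percentile(A[m][:,2],[3,97]).round(1))
    c=(A[...,2]>100)&(A[...,2]<140)&(Y<-95)&(Y>-200)&(abs(X-605)<15)
    print(" card X",np.percentile(X[c],[2,50,98]).round(1),"Y",np.percentile(Y[c],[1,99]).round(1),A[c][:,2].max())
    im=s["image"][:,:,::-1];b=(210,370,210,370) if n=="side" else (50,170,150,270)
    o.append(cv2.resize(im[b[0]:b[1],b[2]:b[3]],(400,400),interpolation=cv2.INTER_CUBIC))
cv2.imwrite("pics/m8.png",np.hstack(o))
E
```

```text
t 12.32 tcp [ 591.5 -133.3  103.3] yaw -9.2 tilt [-0.      0.0002] q [ 0.07  0.97  0.22  1.52 -0.28  0.69  0.25] F [-0.2 -1.  -0.8] open 27.305826483067285 46.527902483940125
-> rot [-0.0001 -0.0001 -0.0006] shift [-1.1 -0.4  1.3]
side jaws X [582.2 632.1] tipY [-130.1 -129.2] z [75.8 93.9]
 card X [601.  605.5 609.1] Y [-191.9 -114. ] 134.87089746956235
scene jaws X [627.  633.3] tipY [-110.8 -110.5] z [75.  93.6]Traceback (most recent call last):
  File "<stdin>", line 9, in <module>
    return _quantile_unchecked(
        a, q, axis, out, overwrite_input, method, keepdims, weights)
    return _ureduce(a,
                    func=_quantile_ureduce_func,
    ...<5 lines>...
                    overwrite_input=overwrite_input,
                    method=method)
    r = func(a, **kwargs)
    result = _quantile(arr,
                       quantiles=q,
    ...<2 lines>...
                       out=out,
                       weights=wgt)
    slices_having_nans = np.isnan(arr[-1, ...])
                                  ~~~^^^^^^^^^
IndexError: index -1 is out of bounds for axis 0 with size 0
```

Emit:
send_rows(commands="0 0 0 0 -0.0008 0 0;0 0 0 0 -0.0015 0 0;0 0 0 0 -0.0015 0 0;0 0 0 0 -0.0015 0 0;0 0 0 0 -0.0015 0 0;0 0 0 0 -0.0015 0 0")

```text
t: 12.92
tcp_pos: [589.9, -133.7, 103.3]
ee_rot: [[0.161, 0.987, -0.0], [0.987, -0.161, -0.0], [-0.0, -0.0, -1.0]]
ft_force: [0.4, -0.7, 0.2]
opening: 27.6
grip_force: 46.5
```

```bash
python3 - <<'E'
from h import *
o=[]
for n,b in(("side",(210,370,210,370)),("scene",(50,170,150,270))):
    s=snap(n,n[:2]+"9.png");o.append(cv2.resize(s["image"][b[0]:b[1],b[2]:b[3],::-1],(400,400),interpolation=cv2.INTER_CUBIC))
cv2.imwrite("pics/m9.png",np.hstack(o))
E
```

```text
(no output)
```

View pics/m9.png

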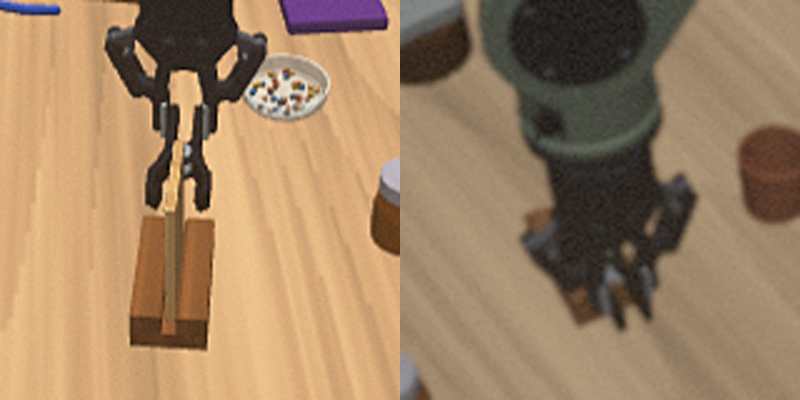

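The card stands upright at (172,270), with one jaw on each side at (155,185) and (203,185) and a clear gap either way. I'll hand the job in.

```bash
python3 -c "
from h import *
print(arm.finish_job())"
```

```text
the job is handed in; nothing more can be done
None
```

The tall card is seated upright in the stand and released. The clamp is held squeezed open and level around the card's side edge nearer the rack (+y), with about 18 mm of card inside the mouth and neither jaw touching it. I handed the job in at about 13 s on the robot's clock.

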